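Move an LED board by its edges from the test connector to the inspection stand

ROBOT

A 6-joint arm with a two-finger parallel gripper is mounted at the origin on a cart in front of the work surface, level with it; the furniture and walls round the work are solid. World frame = base frame: x ahead of the robot, y to its left, z up, the work surface at z = 0. Lengths are in mm, angles in rad, forces in N, time in s.
With the tool pointing down it reaches from about 275 to 750 mm from the base axis. Payload 10.2 kg.
Tool frame: the origin (TCP) lies between the finger pads; the fingertips stand 19 mm ahead of it and the grasp point (between the pads) is the TCP; x points along the fingers, y is the direction in which the jaws open and shut, and the axes are right-handed (so a half turn about x gives the same grasp; the last joint's range is limited). The gripper opens to 85 mm and grips with 20 to 120 N. Pads are 22 mm wide; open, the fingers measure 114 mm over their backs; the gripper's body (76 mm by 85 mm) begins 54 mm behind the grasp point. The pads swing forward as they close: fully open they stand 13 mm farther back than shut.
Start: joints at [1.036, 0.313, 1.498, -0, 1.331, -0.223], TCP at [161.068, 499.688, 250.294] pointing down, gripper open.
Joint ranges: [-2.94, 2.94], [-0.97, 2.17], [0.19, 2.56], [-1.23, 4.37], [0.02, 3.11], [-2.88, 2.88]. Speed limits (rad/s): [2.39, 2.39, 3.01, 3.14, 3.14, 3.14].

INTERFACE

Orientations are given as a unit quaternion [w, x, y, z].
In Python, from rig import ctrl, optics, workorder gives the robot as it stands.
- The arm moves only by the shell command python3 -m pendant 'ROWS' [OPENING] [FORCE]. ROWS is JSON, one flat list of numbers, 6 for each row, row after row: the shift along the tool's x, y, z each as a share of 25 cm, from -1 to 1, then the turn, a rotation vector about the tool's x, y, z each as a share of pi rad, from -1 to 1. In form: [tx, ty, tz, rx, ry, rz, tx, ty, tz, rx, ry, rz, ...]. A call has 1 to 12 rows; each row is the pose to reach, as a shift and turn from the pose measured when the call began, along the tool's axes at that moment, turning the shorter way round; what a row does not reach only later rows make up. A row lasts 1/12 s, in which the tool goes at most 41.7 mm and 7.16 degrees, less where a joint would pass 70% of its speed; a pose out of reach is approached as far as the arm can. A call with a number of a shift or a turn outside -1 to 1 is refused whole. A call with a gripper value outside its range is refused whole. OPENING is the opening, from -1 (shut) to 1 (fully open), set as the call begins (- or left out, the last holds). The fingers move at their own pace and stop on an object; FORCE is the grip in N (left out, the last holds). Time passes only in rows, so rows that repeat a pose let the fingers close. It gives the time, the measured TCP pose, the force and the opening at its end, in the units of the state.
- ctrl.sense(): the state, without advancing time (a new reading comes with each control period).
- optics.capture(name): name is "scene" or "top"; returns the picture (400x640x3 uint8, red, green, blue); there is no depth.
- optics.camera_info(name): a dict with "camera_matrix" (3x3 intrinsics, pixels), "eye" and "rotation" of the camera in the world. Camera axes: x right, y up, looking along -z (the intrinsics and any distortion apply to the point x, -y, -z); pixel columns grow to the right and rows downward; lengths in mm; the calibration is good to about 2 mm. A picture is of the moment at which its call begins. camera_info takes no time and is no camera call.
- workorder.finish_job(): hands the job in, once; it reports no verdict.
The state is a dict: "time_s": time; "joints": joint angles; "dq": joint speeds; "tau": joint torques, N m; "eef_pos": TCP position; "ee_rot": TCP orientation; "force": force on the tool from outside, world axes, zero at the start; "wrist_torque": the same for the moment, N m; "grip_width": opening from 0.0 (shut) to 1.0 (fully open).
Only numpy, scipy, OpenCV 4.12 (cv2) and the standard library are available. Lean on these libraries where they do the work, as an engineer would, in place of code of your own. Each camera call takes 0.05 s, during which the arm holds its last target.

TASK

Take the white LED board by its two long edges, slide it straight back out of the sprung test connector and lift it off. Lay it gently across the two black rubber bars of the inspection stand, LEDs up, centred and square to the bars (either way round), and let go of it. Nothing may ever touch the LED field on top or the copper plate underneath, and leave the bottle, tape roll and spool where they stand.

Things in the scene. Friction and masses are not known exactly. Their poses are not given: they have to be found in the camera images.
- led_board: white board, 100 x 50 x 4 mm, lying flat; x along its long edges, z up. Origin: centre of the 100 x 50 plate, on its underside. A contact tongue 30 mm wide reaches 16 mm beyond the +x end (to x = 66). About 80 g. Take it by the long edges (y = +-25), near x = 0. At the start it lies in the cradle, origin at [0, 0, 40] mm in the cradle's frame, same axes
- led_face: yellow LED field on top of the board, 60 x 28 mm, centred, 4 mm proud of the board's upper side; part of the board. Must not be touched. Origin: centre of its foot
- back_face: copper plate under the board, 60 x 28 mm, centred, 1.5 mm proud of the board's underside; part of the board. Must not touch anything. Origin: centre of its lower side
- cradle: fixed blue test cradle; origin: centre of its underside. Base 44 mm wide, 8 high. Two aluminium rails along x (tops z = 40 mm, y = +-19, x = -47 to 45) carry the board inside its long edges, which are free for fingers
- connector (a point): centre of the front (-x) face of the black connector on the cradle, at [53, 0, 42] mm in the cradle's frame, same axes. The block (y = +-32 mm, top z = 55, 25 mm deep) covers the board's tongue: draw the board level towards the cradle's -x by 15 to 25 mm before lifting; two sprung rollers hold the tongue with up to 8 N over the first 6 mm
- stand: fixed grey inspection stand, base 110 x 90 x 8 mm; origin: centre of its underside. Two black rubber-topped bars along y at x = +-40 mm, 6 mm wide, tops z = 40; red end pins at y = +-37.5 rise 6 mm higher; open between. The board's plain ends go on the bars, LED area between them, board x along stand x (or turned 180 deg): board origin at [0, 0, 40]
- flux_bottle: bystander: yellow bottle with white spout, 40 mm across, 112 mm high; origin at the centre of its underside
- tape_roll: bystander: black tape roll lying flat, 62 mm across, 19 mm high; origin at the centre of its underside
- spool: bystander: white and blue spool of solder, 92 x 90 x 45 mm; origin at the centre of its underside

How it is judged:
By the outcome, as a careful person would: the job done as asked, in the order asked, and still so for the second after the job is handed in, with the robot touching nothing.
It also fails if it takes over 42 s, if anything falls off the work surface, if the arm or the gripper's body presses on something with over 40 N, if the wrist force passes 120 N, or if a joint passes its speed limit or range.

## Working session

There is one attempt and no reset: what is moved stays moved. The work goes in short steps, Python scripts to look and compute and a shell command to move; the robot and the scene stay as the last step left them, time stands still between calls to the robot, and variables do not carry over. Pictures are saved under pics/ and viewed, and the job is handed in when it is done.

```bash
ls; mkdir -p pics; python3 - <<'E'
from rig import ctrl, optics, workorder
import cv2, json
s=ctrl.sense(); print(s)
for n in ("scene","top"):
    print(n, optics.camera_info(n))
    im=optics.capture(n); cv2.imwrite(f"pics/{n}0.png", im[:,:,::-1])
E
```

```text
pics
{'time_s': 0.0, 'joints': array([ 1.03561378e+00,  3.13444486e-01,  1.49841906e+00,  1.99944959e-05,
        1.33099972e+00, -2.23422152e-01]), 'dq': array([ 0.00066181, -0.00156312, -0.00022806,  0.00062504,  0.00041714,
        0.00066063]), 'tau': array([-1.00570614e-03, -4.12273264e+01, -2.59740150e+01, -2.78732768e-04,
        4.23362508e-03, -2.76393291e-05]), 'eef_pos': array([160.93582772, 499.48748328, 249.7446676 ]), 'ee_rot': array([ 0.69836018,  0.10936499,  0.69870561, -0.1101945 ]), 'force': array([-0.41660355,  0.23896507, -0.71158213]), 'wrist_torque': array([-0.016245  , -0.03681313, -0.03040678]), 'grip_width': 1.0003251206095656}
scene {'camera_matrix': array([[423.20226039,   0.        , 322.96674339],
       [  0.        , 423.20226039, 197.67004963],
       [  0.        ,   0.        ,   1.        ]]), 'eye': array([-26.57519369, 439.87929262, 447.94820733]), 'rotation': array([-0.37621842, -0.24428368,  0.46526482,  0.7630949 ])}
top {'camera_matrix': array([[495.87985768,   0.        , 309.05516982],
       [  0.        , 495.87985768, 203.07676245],
       [  0.        ,   0.        ,   1.        ]]), 'eye': array([ 404.7698491 ,  -27.15523529, 1159.5601907 ]), 'rotation': array([-0.6990253 , -0.05688794,  0.06213575,  0.71011727])}
```

View pics/scene0.png

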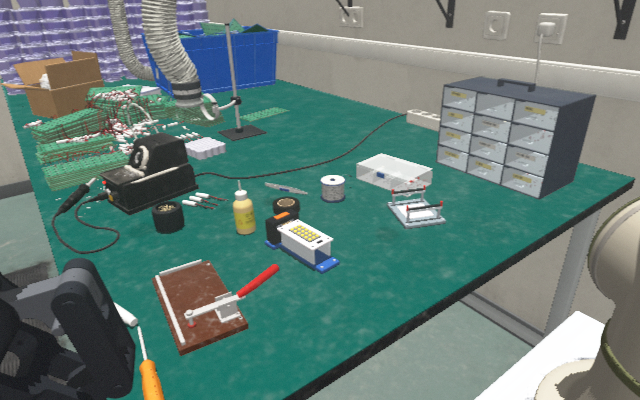

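View pics/top0.png

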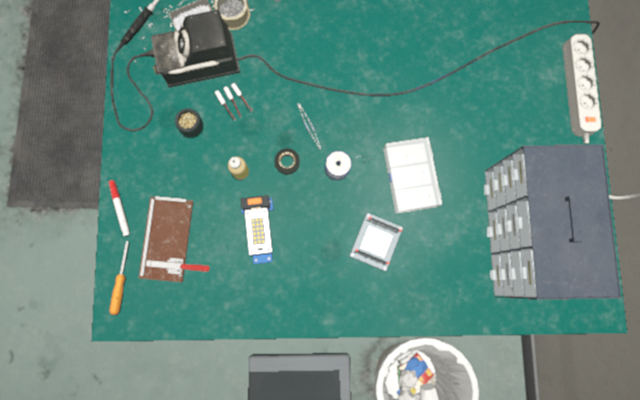

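The scene view shows the blue cradle with its board near px (305,240), the stand at (415,208), the bottle (244,213), the tape (286,205) and the spool (333,187). The top view shows the cradle at (257,230), stand at (377,241), bottle (237,167), tape (287,161) and spool (338,165). I'll build the projection helpers and enlarge these areas.

```bash
cat > h.py <<'E'
from rig import ctrl, optics, workorder
import numpy as np, cv2
from scipy.spatial.transform import Rotation as R
def cam(n):
    c=optics.camera_info(n); q=c['rotation']
    return c['camera_matrix'],np.array(c['eye']),R.from_quat([q[1],q[2],q[3],q[0]]).as_matrix()
def proj(n,P):
    K,e,M=cam(n); p=(np.atleast_2d(P)-e)@M; p=p*[1,-1,-1]; u=p@K.T; return u[:,:2]/u[:,2:]
def unproj(n,uv,z):
    K,e,M=cam(n); uv=np.atleast_2d(uv); d=np.c_[uv,np.ones(len(uv))]@np.linalg.inv(K).T*[1,-1,-1]@M.T
    return e+d*((z-e[2])/d[:,2])[:,None]
def tool():
    s=ctrl.sense(); q=s['ee_rot']; return s['eef_pos'],R.from_quat([q[1],q[2],q[3],q[0]])
E
python3 - <<'E'
from h import *
print(proj('top',[[0,0,0],[161,500,250],[500,0,0],[400,100,0]]))
print(proj('scene',[[0,0,0],[161,500,250],[500,0,0],[400,100,0]]))
print(unproj('top',[[257,230],[377,241],[237,167],[287,161],[338,165]],40))
print(unproj('scene',[[305,235],[415,205]],40))
p,r=tool(); print(r.as_matrix())
im=cv2.imread('pics/top0.png'); cv2.imwrite('pics/t1.png',cv2.resize(im[130:280,215:415],None,fx=4,fy=4,interpolation=cv2.INTER_CUBIC))
im=cv2.imread('pics/scene0.png'); cv2.imwrite('pics/s1.png',cv2.resize(im[160:280,255:455],None,fx=4,fy=4,interpolation=cv2.INTER_CUBIC))
E
```

```text
[[296.31650106 477.05339854]
 [  1.08272829 436.57471883]
 [293.76021243 246.33398079]
 [250.78392814 290.4864034 ]]
[[648.26752184 447.39734663]
 [-19.34943818 481.0464891 ]
 [348.00420583 246.01937185]
 [340.0040408  293.61675415]]
[[ 535.051897     81.9937198    40.        ]
 [ 505.81039055 -189.36127085   40.        ]
 [ 682.4976822   128.49351668   40.        ]
 [ 695.10445377   12.56779575   40.        ]
 [ 683.80957986 -105.69647131   40.        ]]
[[ 530.46524958   77.25391527   40.        ]
 [ 484.90677472 -166.33657043   40.        ]]
[[-5.86108679e-04  3.06757832e-01  9.51787418e-01]
 [-1.01511699e-03  9.51786909e-01 -3.06758293e-01]
 [-9.99999313e-01 -1.14596927e-03 -2.46455482e-04]]
```

View pics/t1.png

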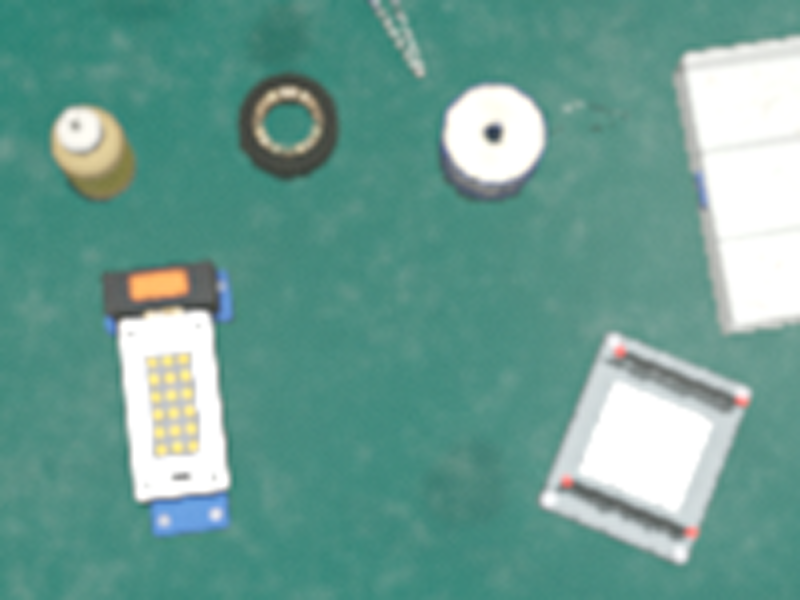

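View pics/s1.png

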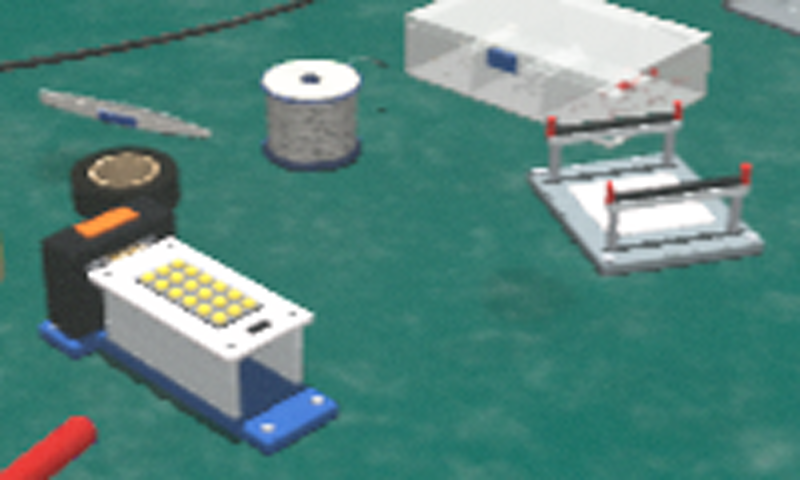

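```bash
python3 - <<'E'
from h import *
for n,(x0,x1,y0,y1) in {'top':(340,420,205,285),'scene':(380,450,175,235)}.items():
    im=cv2.imread(f'pics/{n}0.png').astype(int); b,g,r=im[...,0],im[...,1],im[...,2]
    m=((r-np.maximum(b,g))>35).astype(np.uint8); mm=np.zeros_like(m); mm[y0:y1,x0:x1]=m[y0:y1,x0:x1]
    k,l,st,c=cv2.connectedComponentsWithStats(mm)
    w=(r-np.maximum(b,g)).clip(0)
    for i in range(1,k):
        ys,xs=np.where(l==i); 
        print(n,'red',c[i].round(2),st[i][4], xs.min(),xs.max(),ys.min(),ys.max())
# board
im=cv2.imread('pics/top0.png'); hsv=cv2.cvtColor(im,cv2.COLOR_BGR2HSV)
big=cv2.resize(im[190:270,230:285],None,fx=10,fy=10,interpolation=cv2.INTER_CUBIC); cv2.imwrite('pics/b_top.png',cv2.resize(big,None,fx=.75,fy=.75))
im=cv2.imread('pics/scene0.png')
cv2.imwrite('pics/b_sc.png',cv2.resize(im[205:275,260:345],None,fx=8,fy=8,interpolation=cv2.INTER_CUBIC))
E
```

```text
top red [369.88 217.12] 8 369 371 216 218
top red [400.   229.71] 7 399 401 229 231
top red [356.12 249.88] 8 355 357 249 251
top red [387.33 262.78] 9 386 389 262 264
scene red [418.33 177.67] 3 418 419 177 178
scene red [411.09 180.82] 11 409 413 180 182
scene red [423.92 186.75] 12 423 425 185 189
scene red [392.5 191. ] 10 392 393 189 193
scene red [440.85 202.77] 13 440 442 201 205
scene red [406.86 207.79] 14 406 408 205 210
```

View pics/b_top.png

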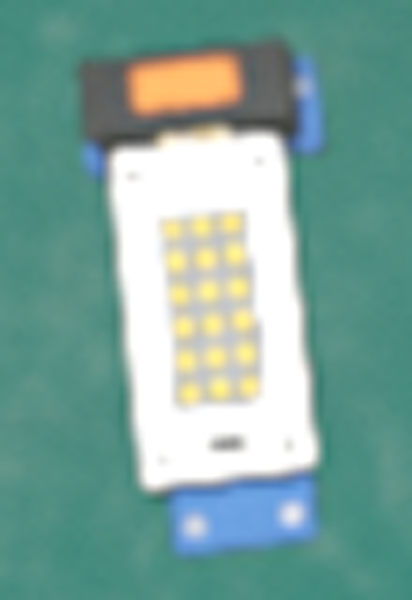

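View pics/b_sc.png

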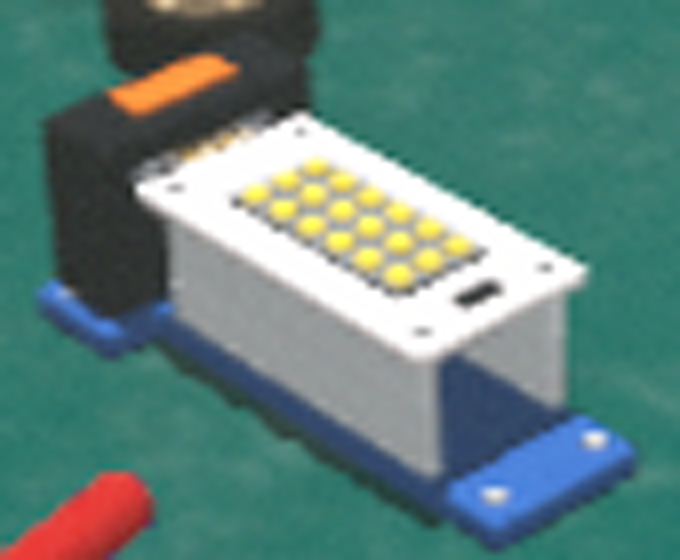

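```bash
cat > fit.py <<'E'
from h import *
from scipy.optimize import least_squares
def fit(obs,L,x0=(520,0,0)):
    # obs: {cam: Nx2 pix}, L: Nx3 local
    L=np.array(L,float)
    def w(p,L):
        c,s=np.cos(p[2]),np.sin(p[2]); return np.c_[p[0]+c*L[:,0]-s*L[:,1],p[1]+s*L[:,0]+c*L[:,1],L[:,2]]
    f=lambda p:np.concatenate([(proj(n,w(p,L))-o).ravel() for n,o in obs.items()])
    r=least_squares(f,x0,x_scale=[100,100,1]); return r.x,r.fun.reshape(-1,2).round(2)
E
python3 - <<'E'
from fit import *
c=lambda a,s,o:(np.array(a,float)+.5)/s-.5+np.array(o)
BT=c([(110,148),(290,135),(318,472),(143,492)],7.5,(230,190))
BS=c([(135,185),(303,112),(590,270),(418,358)],8,(260,205))
L=[(50,25,44),(50,-25,44),(-50,-25,44),(-50,25,44)]
PT=np.array([(369.88,217.12),(400,229.71),(387.33,262.78),(356.12,249.88)])
PS=np.array([(392.5,190.5),(423.92,186.5),(440.85,202.5),(406.86,207.6)])
P=[(40,37.5,43),(40,-37.5,43),(-40,-37.5,43),(-40,37.5,43)]
for nm,T,S,l in (('board',BT,BS,L),('stand',PT,PS,P)):
    for ob in ({'top':T},{'scene':S},{'top':T,'scene':S}):
        x,r=fit(ob,l); print(nm,list(ob),x[:2].round(1),np.degrees(x[2]).round(2)); print(np.abs(r).max(),r.tolist())
E
```

```text
board ['top'] [532.3  78.8] 4.99
1.17 [[1.17, 1.04], [-0.92, 0.56], [-0.68, -0.59], [0.42, -0.96]]
board ['scene'] [531.8  77.9] 5.77
0.38 [[0.35, 0.25], [-0.02, 0.12], [-0.38, -0.07], [0.06, -0.17]]
board ['top', 'scene'] [532.   78.3] 5.39
1.28 [[1.25, 1.28], [-0.86, 0.64], [-0.3, -0.53], [0.81, -0.75], [0.24, 0.17], [-0.03, 0.1], [-0.66, 0.04], [-0.36, -0.12]]
stand ['top'] [ 508.3 -192.1] -23.81
0.42 [[-0.42, 0.07], [0.2, 0.26], [0.02, -0.09], [0.2, -0.24]]
stand ['scene'] [ 506.7 -192.6] -23.54
0.44 [[-0.23, 0.2], [0.09, 0.2], [0.09, 0.07], [0.05, -0.44]]
stand ['top', 'scene'] [ 507.6 -192.5] -23.68
0.6 [[-0.26, 0.4], [0.39, 0.52], [0.28, 0.21], [0.43, 0.13], [-0.51, 0.05], [-0.18, 0.09], [-0.3, -0.04], [-0.37, -0.6]]
```

```bash
cat > to.py <<'E'
from h import *
import sys
def to(x,y,z,yaw):
    p,r=tool(); M=r.as_matrix()
    a=np.radians(yaw); T=np.array([[0,-np.sin(a),np.cos(a)],[0,np.cos(a),np.sin(a)],[-1,0,0]])
    d=M.T@(np.array([x,y,z])-p)/250; w=R.from_matrix(M.T@T).as_rotvec()/np.pi
    hd=np.degrees(np.arctan2(M[1,2],M[0,2]))
    s=ctrl.sense()
    print('t',round(s['time_s'],2),'p',p.round(1),'heading',hd.round(2),'down',M[:,0].round(4),'F',s['force'].round(2),'grip',round(s['grip_width'],3))
    print('shift',d.round(4),'turn',w.round(4))
if __name__=='__main__': to(*map(float,sys.argv[1:5]))
E
python3 to.py 532 78.3 250 5.6; python3 to.py 346 289 230 -6
```

```text
t 0.1 p [160.9 499.5 249.8] heading -17.86 down [-6.e-04 -1.e-03 -1.e+00] F [0.11 0.14 0.52] grip 0.998
shift [-0.     -1.1483  1.9295] turn [-0.1304 -0.0002  0.0003]
t 0.1 p [160.9 499.5 249.8] heading -17.86 down [-6.e-04 -1.e-03 -1.e+00] F [0.11 0.14 0.52] grip 0.998
shift [ 0.0796 -0.5743  0.9628] turn [-0.0659 -0.0001  0.0004]
```

```bash
python3 -m pendant '[0,-0.04,0.07,-0.005,0,0, 0,-0.09,0.15,-0.01,0,0, 0,-0.14,0.24,-0.016,0,0, 0,-0.19,0.32,-0.022,0,0, 0,-0.24,0.4,-0.027,0,0, 0,-0.29,0.48,-0.033,0,0, 0,-0.34,0.57,-0.038,0,0, 0,-0.39,0.66,-0.044,0,0, 0,-0.44,0.74,-0.05,0,0, 0,-0.49,0.82,-0.055,0,0, 0,-0.53,0.9,-0.06,0,0, 0,-0.57,0.96,-0.065,0,0]' 1; python3 to.py 532 78.3 200 5.6
```

```text
time_s: 1.1
eef_pos: [346.6, 289.1, 249.7]
ee_rot: [0.706, 0.038, 0.706, -0.038]
force: [0.5, 0.6, 0.4]
grip_width: 0.998
t 1.1 p [346.6 289.1 249.7] heading -6.16 down [-9.0e-04 -1.3e-03 -1.0e+00] F [0.51 0.57 0.45] grip 0.998
shift [ 0.1991 -0.7583  0.8281] turn [-0.0653 -0.0003  0.0004]
```

```bash
python3 -m pendant '[0.01,-0.06,0.07,-0.005,0,0, 0.03,-0.13,0.14,-0.01,0,0, 0.05,-0.2,0.22,-0.017,0,0, 0.07,-0.27,0.3,-0.024,0,0, 0.09,-0.34,0.37,-0.03,0,0, 0.11,-0.41,0.45,-0.036,0,0, 0.13,-0.48,0.53,-0.042,0,0, 0.15,-0.55,0.6,-0.048,0,0, 0.17,-0.62,0.68,-0.054,0,0, 0.19,-0.69,0.75,-0.06,0,0, 0.2,-0.74,0.81,-0.064,0,0, 0.2,-0.758,0.828,-0.0653,0,0]'; python3 to.py 532 78.3 120 5.6
python3 - <<'E'
from h import *
im=optics.capture('scene'); cv2.imwrite('pics/s2.png',cv2.resize(im[100:300,200:460,::-1],None,fx=3,fy=3,interpolation=cv2.INTER_CUBIC))
im=optics.capture('top'); cv2.imwrite('pics/t2.png',cv2.resize(im[130:330,180:440,::-1],None,fx=3,fy=3,interpolation=cv2.INTER_CUBIC))
E
```

```text
time_s: 2.1
eef_pos: [533.0, 76.5, 198.7]
ee_rot: [0.705, -0.034, 0.707, 0.033]
force: [-0.0, 0.4, -0.1]
grip_width: 1.003
t 2.1 p [533.   76.5 198.7] heading 5.51 down [-0.0023 -0.0015 -1.    ] F [-0.02  0.44 -0.15] grip 1.003
shift [ 0.3147  0.008  -0.0025] turn [-0.0005 -0.0008  0.0004]
```

View pics/s2.png

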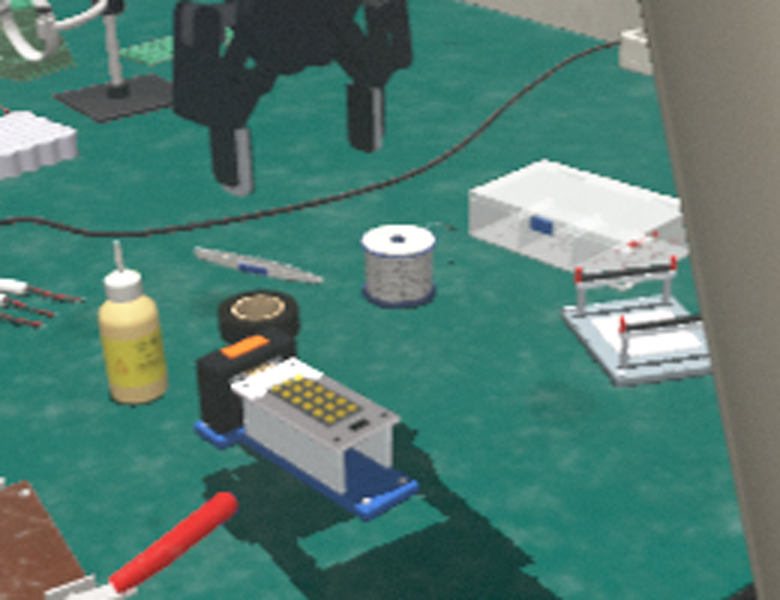

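View pics/t2.png

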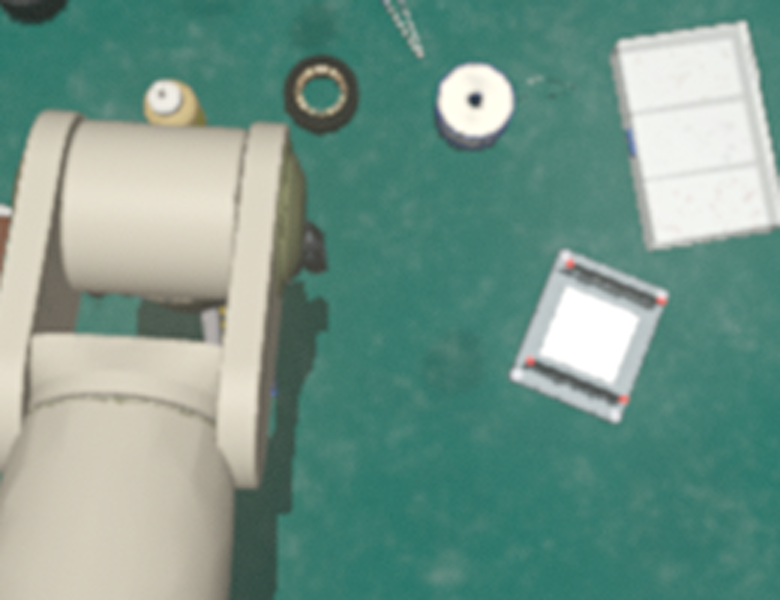

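The scene view shows the open gripper with its fingertips at crop px (235,190) and (368,150), which is image (278,163) and (322,150). The board is still seated below it. In the top view the arm hides the cradle, but the stand is clear. I'll compare the fingertips with what the calibration predicts.

```bash
python3 - <<'E'
from h import *
p,r=tool()
for tip in (6,19):
    for y in (42.5,-42.5):
        pts=[p+r.apply([tip,y+s,z]) for s in (0,np.sign(y)*14) for z in (-11,11)]
        print(tip,y,((proj('scene',pts)-[200,100])*3).round(0).tolist())
im=cv2.imread('pics/s2.png'); cv2.imwrite('pics/s2b.png',cv2.resize(im[60:210,150:410],None,fx=3,fy=3,interpolation=cv2.INTER_CUBIC))
E
```

```text
6 42.5 [[252.0, 195.0], [228.0, 184.0], [231.0, 202.0], [207.0, 191.0]]
6 -42.5 [[371.0, 155.0], [345.0, 146.0], [388.0, 149.0], [363.0, 140.0]]
19 42.5 [[254.0, 218.0], [229.0, 207.0], [233.0, 225.0], [209.0, 214.0]]
19 -42.5 [[371.0, 176.0], [346.0, 167.0], [389.0, 170.0], [364.0, 161.0]]
```

View pics/s2b.png

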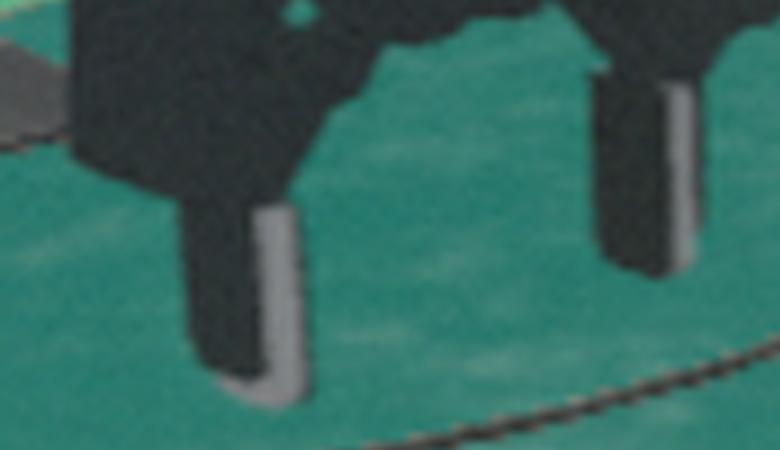

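The lowest inner corner of the left fingertip is at crop (253,192), against a prediction of (252,195) for tips 6 mm ahead of the TCP. So the calibration and robot agree within about 1 mm. Descending next.

```bash
python3 -m pendant '[0.04,0.003,-0.001,0,0,0, 0.08,0.006,-0.002,0,-0.001,0, 0.13,0.008,-0.003,0,-0.001,0, 0.18,0.008,-0.003,0,-0.001,0, 0.23,0.008,-0.003,0,-0.001,0, 0.28,0.008,-0.003,0,-0.001,0, 0.33,0.008,-0.003,0,-0.001,0, 0.37,0.008,-0.003,0,-0.001,0, 0.41,0.008,-0.003,0,-0.001,0, 0.43,0.008,-0.003,0,-0.001,0, 0.44,0.008,-0.003,0,-0.001,0, 0.44,0.008,-0.003,0,-0.001,0]' 1; python3 to.py 532 78.3 38 5.6
python3 - <<'E'
from h import *
im=optics.capture('scene'); cv2.imwrite('pics/s3.png',cv2.resize(im[150:290,230:370,::-1],None,fx=4,fy=4,interpolation=cv2.INTER_CUBIC))
E
```

```text
time_s: 3.2
eef_pos: [530.8, 79.8, 89.1]
ee_rot: [0.707, -0.034, 0.706, 0.034]
force: [0.2, -0.6, 0.4]
grip_width: 1.002
t 3.2 p [530.8  79.8  89.1] heading 5.51 down [ 9.e-04 -8.e-04 -1.e+00] F [ 0.23 -0.56  0.45] grip 1.002
shift [ 0.2044 -0.0064  0.004 ] turn [-0.0005  0.0003  0.0003]
```

View pics/s3.png

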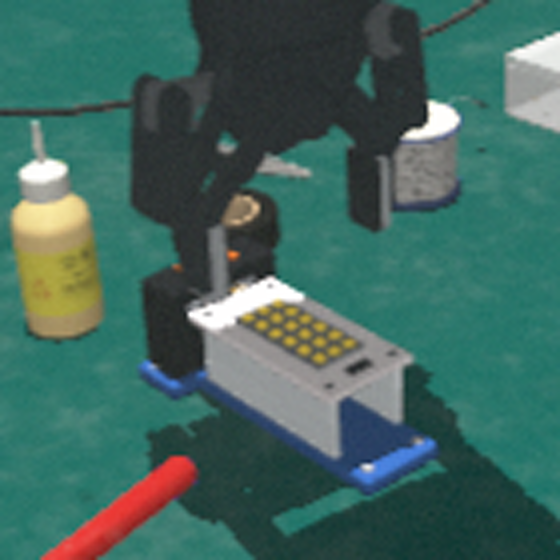

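The fingers are above the board and straddling it: left finger at crop (215,265), right at (375,205), board centre (300,330). Clear to descend to the grasp height with settling rows.

```bash
python3 -m pendant '[0.02,-0.003,0.002,0,0,0, 0.05,-0.006,0.004,0,0,0, 0.08,-0.006,0.004,0,0,0, 0.11,-0.006,0.004,0,0,0, 0.14,-0.006,0.004,0,0,0, 0.17,-0.006,0.004,0,0,0, 0.19,-0.006,0.004,0,0,0, 0.2,-0.006,0.004,0,0,0, 0.204,-0.006,0.004,0,0,0, 0.204,-0.006,0.004,0,0,0, 0.204,-0.006,0.004,0,0,0]' 1; python3 to.py 532 78.3 38 5.6
python3 - <<'E'
from h import *
im=optics.capture('scene'); cv2.imwrite('pics/s4.png',cv2.resize(im[180:280,240:370,::-1],None,fx=6,fy=6,interpolation=cv2.INTER_CUBIC))
E
python3 to.py 532 78.3 38 5.6
```

```text
time_s: 4.17
eef_pos: [532.5, 78.4, 38.8]
ee_rot: [0.707, -0.034, 0.706, 0.034]
force: [-0.2, -0.1, -0.0]
grip_width: 0.997
t 4.17 p [532.5  78.4  38.8] heading 5.51 down [ 2.2e-03 -9.0e-04 -1.0e+00] F [-0.18 -0.07 -0.01] grip 0.997
shift [ 0.0033 -0.0001 -0.0018] turn [-0.0005  0.0007  0.0003]
t 4.22 p [532.5  78.4  38.9] heading 5.51 down [ 2.3e-03 -9.0e-04 -1.0e+00] F [ 0.47 -0.74 -0.19] grip 1.003
shift [ 0.0035 -0.     -0.0019] turn [-0.0005  0.0007  0.0004]
```

View pics/s4.png

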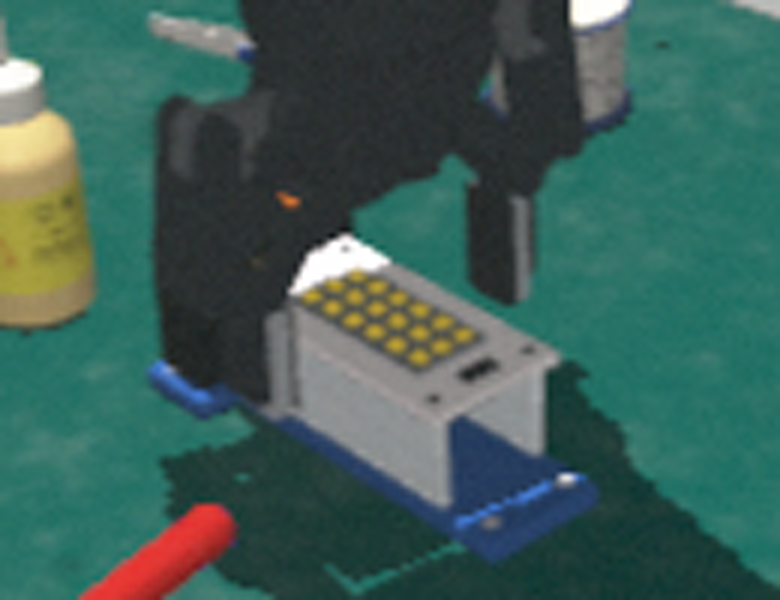

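Both fingers are straddling the edges at board height: left at crop (280,360), right at (515,250). No contact and the LED field is clear, so I close with moderate force.

```bash
python3 -m pendant '[0,0,-0.002,0,0,0, 0,0,-0.002,0,0,0, 0,0,-0.002,0,0,0, 0,0,-0.002,0,0,0, 0,0,-0.002,0,0,0, 0,0,-0.002,0,0,0, 0,0,-0.002,0,0,0, 0,0,-0.002,0,0,0]' -1 40; python3 to.py 532 78.3 38 5.6
python3 - <<'E'
from h import *
im=optics.capture('scene'); cv2.imwrite('pics/s5.png',cv2.resize(im[180:280,240:370,::-1],None,fx=6,fy=6,interpolation=cv2.INTER_CUBIC))
E
python3 to.py 532 78.3 38 5.6
```

```text
time_s: 4.88
eef_pos: [532.1, 78.3, 39.3]
ee_rot: [0.707, -0.034, 0.705, 0.034]
force: [-2.7, -0.3, 5.8]
grip_width: 0.569
t 4.88 p [532.1  78.3  39.3] heading 5.52 down [ 0.0027 -0.001  -1.    ] F [-2.7  -0.31  5.8 ] grip 0.569
shift [ 0.0054  0.0001 -0.0004] turn [-0.0004  0.0008  0.0004]
t 4.93 p [532.1  78.3  39.3] heading 5.52 down [ 0.0027 -0.001  -1.    ] F [-2.72  0.08  5.89] grip 0.572
shift [ 0.0053  0.0001 -0.0004] turn [-0.0004  0.0008  0.0004]
```

View pics/s5.png

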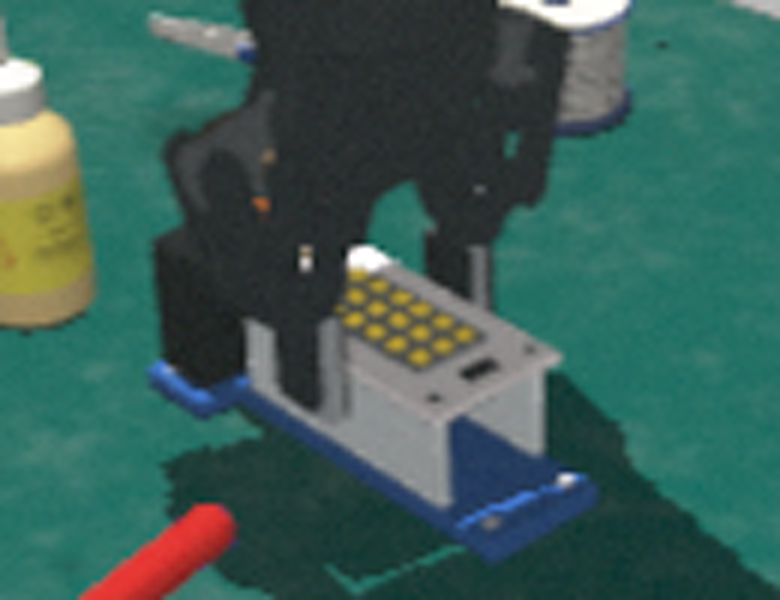

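The fingers stopped at opening 0.57, about 48 mm, so they hold the 50 mm board by its long edges near mid-length. Pulling straight back 20 mm, level.

```bash
python3 -m pendant '[0,0,-0.006,0,0,0, 0,0,-0.014,0,0,0, 0,0,-0.022,0,0,0, 0,0,-0.03,0,0,0, 0,0,-0.038,0,0,0, 0,0,-0.046,0,0,0, 0,0,-0.054,0,0,0, 0,0,-0.062,0,0,0, 0,0,-0.07,0,0,0, 0,0,-0.078,0,0,0, 0,0,-0.08,0,0,0, 0,0,-0.08,0,0,0]' -1 40; python3 to.py 512.2 76.4 38 5.6
python3 - <<'E'
from h import *
im=optics.capture('scene'); cv2.imwrite('pics/s6.png',cv2.resize(im[180:280,240:370,::-1],None,fx=6,fy=6,interpolation=cv2.INTER_CUBIC))
E
```

```text
time_s: 5.93
eef_pos: [512.0, 76.3, 39.4]
ee_rot: [0.707, -0.034, 0.705, 0.034]
force: [0.2, 0.1, 2.8]
grip_width: 0.572
t 5.93 p [512.   76.3  39.4] heading 5.52 down [ 0.0025 -0.001  -1.    ] F [0.17 0.05 2.85] grip 0.572
shift [0.0055 0.0003 0.0006] turn [-0.0005  0.0008  0.0004]
```

View pics/s6.png

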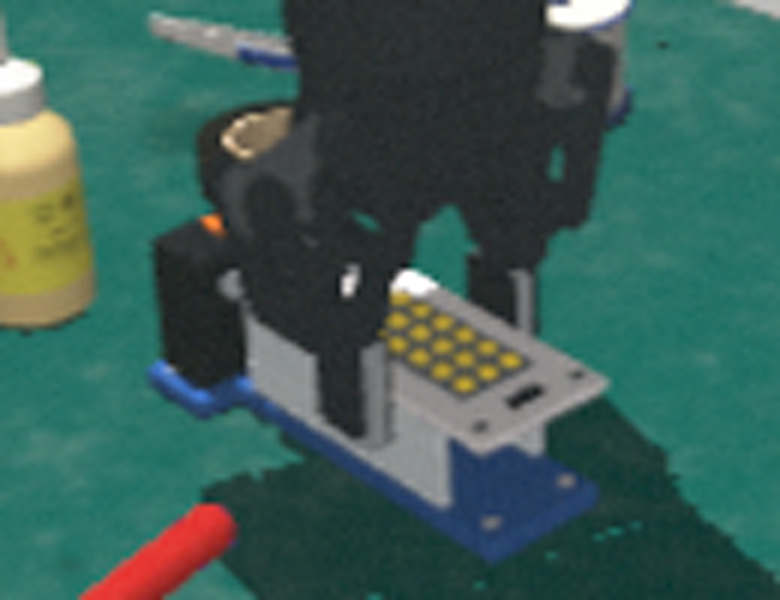

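The board came back with the gripper: the slot mark moved from crop (478,370) to (524,396) and the rear corner now overhangs the rails. I'll check that displacement before lifting.

```bash
python3 - <<'E'
from h import *
c=lambda a,s,o:(np.array(a,float)+.5)/s-.5+np.array(o)
a=unproj('scene',c([(478,370),(524,396),(433,399),(481,426),(529,351),(577,374)],6,(240,180)),44)
print(a.round(1)); print([np.linalg.norm(a[i+1]-a[i]).round(1) for i in (0,2,4)])
E
```

```text
[[491.8  73.   44. ]
 [472.2  70.9  44. ]
 [487.4  92.4  44. ]
 [467.5  89.8  44. ]
 [490.8  55.   44. ]
 [471.9  51.6  44. ]]
[np.float64(19.7), np.float64(20.1), np.float64(19.2)]
```

It is drawn out 19.7 mm, inside the 15–25 mm window. Lifting straight up now.

```bash
python3 -m pendant '[-0.01,0,0,0,0,0, -0.03,0,0,0,0,0, -0.06,0,0,0,0,0, -0.1,0,0,0,0,0, -0.14,0,0,0,0,0, -0.19,0,0,0,0,0, -0.24,0,0,0,0,0, -0.29,0,0,0,0,0, -0.34,0,0,0,0,0, -0.38,0,0,0,0,0, -0.4,0,0,0,0,0, -0.4,0,0,0,0,0]' -1 40; python3 to.py 507.5 -192.4 140 -23.7; python3 to.py 510 -58 140 -9
```

```text
time_s: 6.98
eef_pos: [512.3, 76.4, 140.7]
ee_rot: [0.708, -0.035, 0.705, 0.034]
force: [-0.3, 0.1, -0.7]
grip_width: 0.575
t 6.98 p [512.3  76.4 140.7] heading 5.52 down [ 0.0045 -0.0012 -1.    ] F [-0.35  0.11 -0.71] grip 0.575
shift [ 0.0039 -1.0685 -0.1225] turn [0.1624 0.0015 0.0002]
t 6.98 p [512.3  76.4 140.7] heading 5.52 down [ 0.0045 -0.0012 -1.    ] F [-0.35  0.11 -0.71] grip 0.575
shift [ 0.0033 -0.5343 -0.0608] turn [0.0807 0.0014 0.0003]
```

```bash
python3 -m pendant '[0,-0.02,-0.002,0.003,0,0, 0,-0.06,-0.006,0.009,0,0, 0,-0.11,-0.012,0.016,0,0, 0,-0.16,-0.018,0.024,0,0, 0,-0.22,-0.025,0.033,0.001,0, 0,-0.28,-0.032,0.042,0.001,0, 0,-0.34,-0.039,0.051,0.001,0, 0,-0.4,-0.046,0.06,0.001,0, 0,-0.46,-0.053,0.07,0.001,0, 0,-0.53,-0.06,0.08,0.001,0, 0,-0.6,-0.068,0.09,0.001,0, 0,-0.67,-0.076,0.101,0.001,0]' -1 40; python3 to.py 507.5 -192.4 140 -23.7
```

```text
time_s: 7.98
eef_pos: [508.9, -93.7, 140.2]
ee_rot: [0.703, 0.079, 0.703, -0.079]
force: [-0.3, -0.8, -0.5]
grip_width: 0.57
t 7.98 p [508.9 -93.7 140.2] heading -12.83 down [ 2.e-04 -7.e-04 -1.e+00] F [-0.32 -0.85 -0.55] grip 0.57
shift [ 0.0013 -0.3861  0.0823] turn [0.0604 0.0001 0.0002]
```

```bash
python3 -m pendant '[0,-0.05,0.011,0.008,0,0, 0,-0.1,0.022,0.016,0,0, 0,-0.15,0.032,0.024,0,0, 0,-0.2,0.043,0.032,0,0, 0,-0.25,0.053,0.039,0,0, 0.01,-0.29,0.062,0.045,0,0, 0.02,-0.33,0.07,0.052,0,0, 0.04,-0.36,0.077,0.056,0,0, 0.06,-0.38,0.081,0.06,0,0, 0.08,-0.386,0.082,0.06,0,0, 0.08,-0.386,0.082,0.06,0,0, 0.08,-0.386,0.082,0.06,0,0]' -1 40; python3 to.py 507.5 -192.4 100 -23.7
python3 - <<'E'
from h import *
im=optics.capture('scene'); cv2.imwrite('pics/s7f.png',im[:,:,::-1]); cv2.imwrite('pics/s7.png',cv2.resize(im[130:240,350:480,::-1],None,fx=6,fy=5.4,interpolation=cv2.INTER_CUBIC))
im=optics.capture('top'); cv2.imwrite('pics/t7f.png',im[:,:,::-1]);cv2.imwrite('pics/t7.png',cv2.resize(im[150:300,300:440,::-1],None,fx=4,fy=4,interpolation=cv2.INTER_CUBIC))
E
```

```text
time_s: 8.98
eef_pos: [507.3, -191.9, 119.9]
ee_rot: [0.692, 0.145, 0.692, -0.145]
force: [0.5, -0.3, -0.6]
grip_width: 0.569
t 8.98 p [ 507.3 -191.9  119.9] heading -23.6 down [-6.e-04 -0.e+00 -1.e+00] F [ 0.46 -0.31 -0.63] grip 0.569
shift [ 0.0794 -0.0014  0.0014] turn [ 0.0006 -0.0002  0.0001]
```

View pics/s7.png

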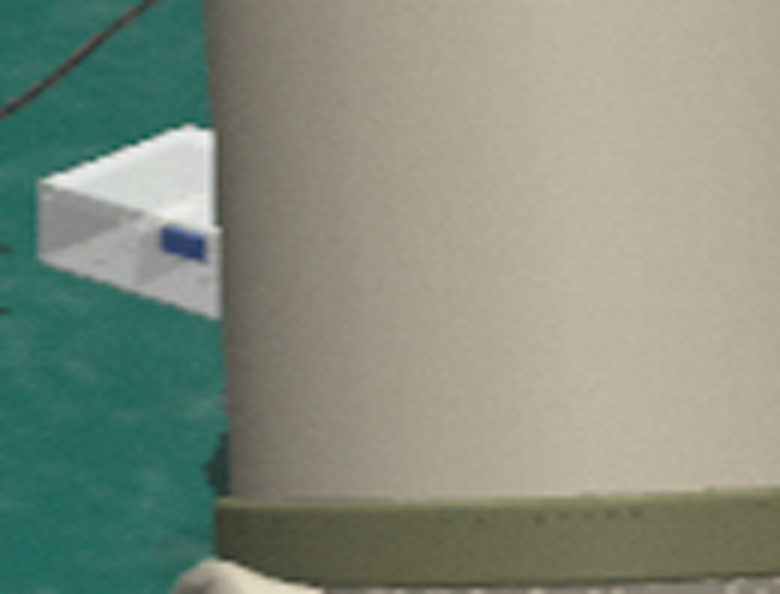

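View pics/t7.png

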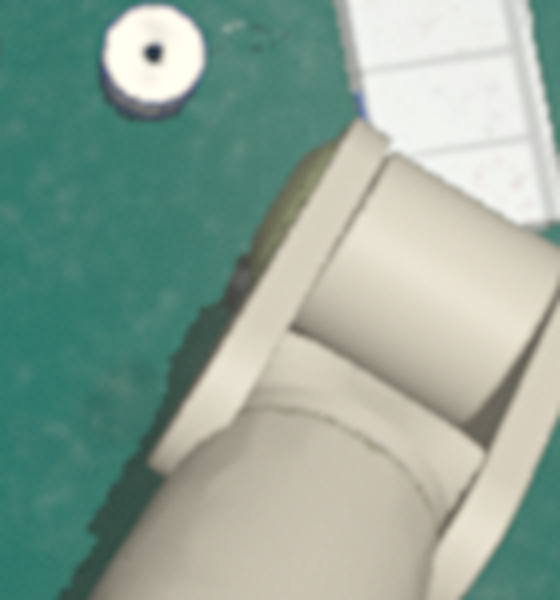

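The forearm hides the stand in both views, so this placement goes by numbers: the board origin is within about 1 mm of the TCP, and the stand is at (507.5, -192.4), heading -23.7°. I'll descend in stages while watching the force, then check and mend after release.

```bash
python3 -m pendant '[0.02,-0.001,0.001,0,-0.001,0, 0.05,-0.001,0.001,0,-0.001,0, 0.09,-0.001,0.001,0,-0.001,0, 0.13,-0.001,0.001,0,-0.001,0, 0.17,-0.001,0.001,0,-0.001,0, 0.21,-0.001,0.001,0,-0.001,0, 0.24,-0.001,0.001,0,-0.001,0, 0.265,-0.001,0.001,0,-0.001,0, 0.28,-0.001,0.001,0,-0.001,0, 0.288,-0.001,0.001,0,-0.001,0, 0.288,-0.001,0.001,0,-0.001,0, 0.288,-0.001,0.001,0,-0.001,0]' -1 40; python3 to.py 507.5 -192.4 40 -23.7
```

```text
time_s: 10.08
eef_pos: [507.9, -192.5, 48.7]
ee_rot: [0.694, 0.144, 0.691, -0.145]
force: [-0.2, -0.3, -0.1]
grip_width: 0.573
t 10.08 p [ 507.9 -192.5   48.7] heading -23.59 down [ 0.0037 -0.0022 -1.    ] F [-0.2  -0.34 -0.09] grip 0.573
shift [ 0.0348 -0.0004 -0.0017] turn [0.0006 0.0014 0.0002]
```

```bash
python3 -m pendant '[0.004,0,-0.001,0,0,0, 0.009,0,-0.001,0.0006,0,0, 0.014,0,-0.001,0.0006,0,0, 0.019,0,-0.001,0.0006,0,0, 0.023,0,-0.001,0.0006,0.0005,0, 0.027,0,-0.001,0.0006,0.0005,0, 0.029,0,-0.001,0.0006,0.0005,0, 0.031,0,-0.001,0.0006,0.0005,0, 0.031,0,-0.001,0.0006,0.0005,0]' -1 40; python3 to.py 507.5 -192.4 39.4 -23.7
```

```text
time_s: 10.83
eef_pos: [507.7, -192.4, 40.8]
ee_rot: [0.693, 0.145, 0.691, -0.146]
force: [0.5, 0.3, -0.5]
grip_width: 0.573
t 10.83 p [ 507.7 -192.4   40.8] heading -23.7 down [ 0.0021 -0.0015 -1.    ] F [ 0.47  0.28 -0.55] grip 0.573
shift [ 0.0058 -0.0004 -0.0006] turn [0.     0.0008 0.0002]
```

```bash
python3 -m pendant '[0.001,0,0,0,0,0, 0.002,0,0,0,0,0, 0.003,0,0,0,0,0, 0.004,0,0,0,0,0, 0.005,0,0,0,0,0, 0.006,0,0,0,0,0]' -1 40; python3 to.py 507.5 -192.4 39.4 -23.7
```

```text
time_s: 11.33
eef_pos: [507.7, -192.4, 39.3]
ee_rot: [0.693, 0.145, 0.691, -0.146]
force: [-0.6, 1.0, 2.3]
grip_width: 0.573
t 11.33 p [ 507.7 -192.4   39.3] heading -23.7 down [ 0.0022 -0.0016 -1.    ] F [-0.6   0.96  2.3 ] grip 0.573
shift [-0.0002 -0.0003 -0.0006] turn [-0.      0.0008  0.0002]
```

Contact shows +2.3 N at TCP z 39.3, which matches the 39.4 recorded on the rails. Releasing, holding the pose.

```bash
python3 -m pendant '[0,0,0,0,0,0, 0,0,0,0,0,0, 0,0,0,0,0,0, 0,0,0,0,0,0, 0,0,0,0,0,0, 0,0,0,0,0,0, 0,0,0,0,0,0]' 0.7 20; python3 to.py 507.5 -192.4 140 -23.7
```

```text
time_s: 11.92
eef_pos: [507.7, -192.4, 39.4]
ee_rot: [0.693, 0.145, 0.691, -0.146]
force: [-0.2, -0.5, -0.5]
grip_width: 0.851
t 11.92 p [ 507.7 -192.4   39.4] heading -23.69 down [ 0.0022 -0.0016 -1.    ] F [-0.19 -0.47 -0.5 ] grip 0.851
shift [-4.025e-01 -6.000e-04  4.000e-04] turn [0.     0.0008 0.0002]
```

```bash
python3 -m pendant '[-0.01,0,0,0,0,0, -0.03,0,0,0,0,0, -0.06,0,0,0,0,0, -0.1,0,0,0,0,0, -0.15,0,0,0,0,0, -0.2,0,0,0,0,0, -0.26,0,0,0,0,0, -0.32,0,0,0,0,0, -0.38,0,0,0,0,0, -0.43,0,0,0,0,0, -0.46,0,0,0,0,0, -0.46,0,0,0,0,0]' 0.7; python3 to.py 400 20 190 -10
```

```text
time_s: 12.92
eef_pos: [508.1, -192.6, 156.6]
ee_rot: [0.694, 0.144, 0.69, -0.146]
force: [1.0, 0.1, 1.6]
grip_width: 0.848
t 12.92 p [ 508.1 -192.6  156.6] heading -23.69 down [ 0.0053 -0.0036 -1.    ] F [0.98 0.14 1.56] grip 0.848
shift [-0.139   0.6047 -0.7366] turn [-0.0761  0.0019  0.0006]
```

```bash
python3 -m pendant '[-0.02,0.03,-0.03,-0.003,0,0, -0.05,0.09,-0.09,-0.01,0,0, -0.08,0.16,-0.16,-0.018,0,0, -0.11,0.25,-0.24,-0.027,0,0, -0.13,0.35,-0.33,-0.036,0,0, -0.15,0.45,-0.43,-0.046,0,0, -0.17,0.55,-0.53,-0.056,0,0, -0.18,0.65,-0.63,-0.066,0,0, -0.18,0.74,-0.72,-0.075,0,0, -0.18,0.82,-0.8,-0.083,0,0, -0.18,0.88,-0.85,-0.09,0,0, -0.18,0.9,-0.87,-0.09,0,0]' 0.7; python3 to.py 400 20 190 -10
python3 - <<'E'
from h import *
im=optics.capture('scene'); cv2.imwrite('pics/s8f.png',im[:,:,::-1]); cv2.imwrite('pics/s8.png',cv2.resize(im[165:235,375:465,::-1],None,fx=8,fy=8,interpolation=cv2.INTER_CUBIC))
im=optics.capture('top'); cv2.imwrite('pics/t8f.png',im[:,:,::-1]);cv2.imwrite('pics/t8.png',cv2.resize(im[205:275,340:415,::-1],None,fx=8,fy=8,interpolation=cv2.INTER_CUBIC))
E
```

```text
time_s: 13.92
eef_pos: [397.4, 103.3, 199.7]
ee_rot: [0.707, 0.044, 0.704, -0.046]
force: [-0.0, -0.3, 0.8]
grip_width: 0.851
t 13.92 p [397.4 103.3 199.7] heading -7.27 down [ 0.0042 -0.0031 -1.    ] F [-0.04 -0.27  0.81] grip 0.851
shift [ 0.0399 -0.3293  0.0525] turn [0.0152 0.0015 0.0008]
```

View pics/s8.png

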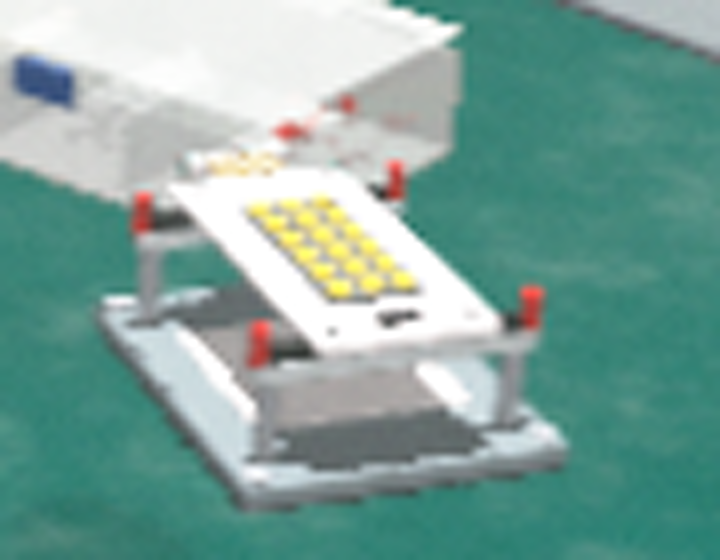

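View pics/t8.png

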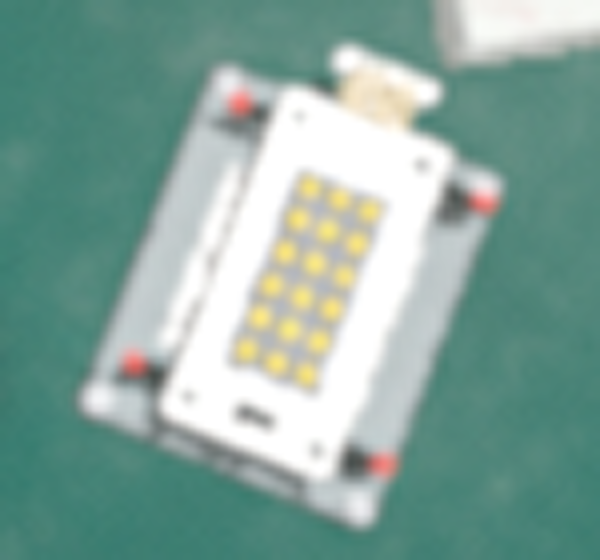

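View pics/s8f.png

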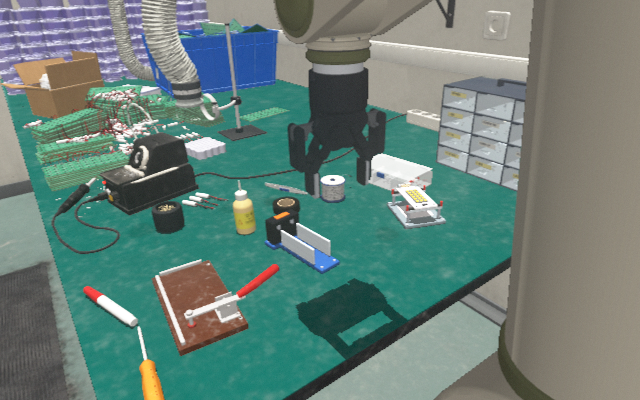

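The board lies on both bars between the four red pins, LEDs up. The bottle, tape roll and spool stand as before. In the top crop the board corners are at about (283,85), (458,148), (335,480) and (160,420), and the pins at (240,104), (485,204), (382,463) and (133,364). Next I measure centring and squareness in both views.

```bash
python3 - <<'E'
from fit import *
c=lambda a,s,o:(np.array(a,float)+.5)/s-.5+np.array(o)
L=[(50,25,44),(50,-25,44),(-50,-25,44),(-50,25,44)]
P=[(40,37.5,43),(40,-37.5,43),(-40,-37.5,43),(-40,37.5,43)]
oT=(340,205); oS=(375,165)
# LED centroids by colour, corners of grid
res={}
for n,o,w in (('top',oT,(75,70)),('scene',oS,(90,70))):
    im=cv2.imread(f'pics/{n[0]}8f.png').astype(int); b,g,r=[im[...,i] for i in range(3)]
    y=(np.minimum(r,g)-b); y=np.where(y>25,y,0)
    m=np.zeros_like(y); 
    if n=='top': m[226:256,366:392]=1
    else: m[188:204,404:430]=1
    y=y*m; Y,X=np.mgrid[:400,:640]; ctr=np.array([(X*y).sum(),(Y*y).sum()])/y.sum()
    print(n,'LED centroid',ctr.round(2)); res[n]=unproj(n,ctr,48)[0]
BT=c([(283,85),(458,148),(335,480),(160,420)],8,oT); PT=c([(240,104),(485,204),(382,463),(133,364)],8,oT)
BS=c([(168,183),(358,170),(505,328),(322,355)],8,oS); PS=c([(143,214),(395,181),(532,307),(260,343)],8,oS)
for n,B,Q in (('top',BT,PT),('scene',BS,PS)):
    b,rb=fit({n:B},L,(507,-192,-.4)); s,rs=fit({n:Q},P,(507,-192,-.4))
    k=lambda v:R.from_euler('z',-s[2]).apply([*(v[:2]-s[:2]),0]).round(2)[:2]
    print(n,'board',b[:2].round(1),np.degrees(b[2]).round(2),np.abs(rb).max(),'stand',s[:2].round(1),np.degrees(s[2]).round(2),np.abs(rs).max())
    print('  offset in stand: corners',k(b),'LED',k(res[n]),'yaw',np.degrees(b[2]-s[2]).round(2))
# LED grid corner yaw top
t=c([(310,187),(370,210),(307,375),(247,350)],8,oT); w=unproj('top',t,48); 
d=(w[0]+w[1]-w[2]-w[3]); print('LED yaw',np.degrees(np.arctan2(d[1],d[0])).round(2),'ctr',w.mean(0).round(1))
E
```

```text
top LED centroid [377.92 239.69]
scene LED centroid [415.98 195.38]
top board [ 508.1 -191.7] -21.95 0.8 stand [ 507.9 -192. ] -23.61 0.38
  offset in stand: corners [-0.01  0.37] LED [-0.57  1.52] yaw 1.66
scene board [ 504.5 -191.9] -25.18 1.35 stand [ 505.2 -191.2] -23.34 0.2
  offset in stand: corners [-0.37 -0.88] LED [-2.68  1.57] yaw -1.84
LED yaw -23.08 ctr [ 508.2 -190.9   48. ]
```

Centring is within about 1 mm in both views. Yaw comes out +1.7° in one view and −1.8° in the other, averaging near zero, which is pick noise. The LED grid gives −23.1° against the stand's −23.6°. The gripper is clear, so I hand in.

```bash
python3 - <<'E'
from h import *
s=ctrl.sense(); print(s['time_s'],s['force'].round(2),np.abs(s['dq']).max())
print(workorder.finish_job())
E
```

```text
14.0167 [ 0.62 -0.64 -0.22] 0.04799794543064371
the job is handed in; nothing more can be done
None
```

The board is on the inspection stand, LEDs up and released, and the job was handed in at 14.0 s.

I gripped it by its long edges with 40 N. I drew it about 20 mm straight back (19.7 mm measured in the picture), then lifted it. I set it down with about 2 N of contact, let go and backed away.

**Last checks:**
- **Position:** the board lies on both bars between the four pins. Its corners put it within about 1 mm of centre in both cameras. The LED-field centroid read up to 1.6 mm off in the top view and 2.7 × 1.6 mm off in the scene view, which I put down to uneven lighting of the LEDs.
- **Squareness:** the two cameras disagree, at +1.7° in the top view and −1.8° in the scene view, so squareness is only confirmed to about 2°. The LED grid (0.5°) and the gripper heading at release (0.1°) both fit a square placement.
- **Surroundings:** by eye, the bottle, tape roll and spool stand as they did at the start. The gripper is clear of everything, with wrist force near zero.

The arm hid the stand from both cameras during the lowering, so I placed the board from the measured poses and the wrist force. I saw no contact with the LED field. The copper plate underneath could not be seen at any point.

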